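# Sort out the swapped bench places

## Task

On this science-lab bench the beaker, the small brown jar, the square bottle and the slide box each stand on another one's cork mat; swap them round, parking things on the empty white tile on the way, until each stands upright in the middle of its own mat: the beaker on the large round mat, the jar on the small round mat, the square bottle on the square mat, and the slide box on the oblong mat with its length along the mat's length. Tip nothing over on the way, and leave the white porcelain dish where it stands.

Things in the scene. Friction and masses are not known exactly. Their poses are not given: they have to be found in the camera images.
- beaker_center (a point): Open see-through round beaker, outer diameter 60 mm, 76 mm high, 3 mm wall, standing upright, about 90 g. Point: its centre, half-way up (38 mm above its foot); z axis up.
- jar_center (a point): Small round brown glass jar with a black screw cap, diameter 42 mm (cap 37 mm, the top 16 mm), 62 mm high, standing upright, about 120 g. Point: its centre, half-way up (31 mm above its foot); z axis up.
- bottle_center (a point): Square white plastic reagent bottle: body 46 x 46 mm and 56 mm high, then a shoulder and a round cap of 28 mm diameter; 78 mm high in all, about 150 g. Point: its centre, half-way up (39 mm above its foot); x and y axes square to the body's sides, z up. It may be gripped across any two opposite sides of the body.
- slidebox_center (a point): Oblong cardboard box for microscope slides, 76 mm long (x axis), 40 mm wide (y axis), 60 mm high, about 140 g, light-coloured lid band. Point: its centre, half-way up (30 mm above its foot); z axis up. Grip it across its 40 mm width.
- mat_large: Large round cork mat, diameter 124 mm, 4 mm thick, fixed to the bench: the beaker's place. Origin: centre of its underside, on the bench; its top is 4 mm higher.
- mat_small: Small round cork mat, diameter 90 mm, 4 mm thick, fixed: the jar's place. Origin: centre of its underside; its top is 4 mm higher.
- mat_square: Square cork mat, 100 x 100 mm, 4 mm thick, fixed: the square bottle's place. Origin: centre of its underside; its top is 4 mm higher; x and y axes along its sides.
- mat_oblong: Oblong cork mat, 124 mm long (x axis) by 72 mm wide (y axis), 4 mm thick, fixed: the slide box's place. Origin: centre of its underside; its top is 4 mm higher.
- tile: White glazed square tile, 110 x 110 mm, 4 mm thick, fixed and empty at the start: the free spot, on which any one of the things can be parked. Origin: centre of its underside; its top is 4 mm higher.
- dish: White porcelain evaporating dish, diameter 82 mm at the rim, 30 mm high, loose on the bench near the things: a bystander. Origin: centre of its underside.
Mind the look-alikes: they are no part of the job. Leave any green, pink or purple look-alike of the part that bears slidebox_center alone.

How it is judged (in metres and radians):
At the end, for the whole second after the job is handed in: Each of the four stands upright (within 7 degrees), at rest and at standing height (5 mm) on its own mat, its centre within 15 mm of the mat's centre seen from above; the slide box's length is within 15 degrees of the oblong mat's length, either way round (horizontal distance between beaker_center and mat_large below 0.015 m and angle between each of beaker_center, jar_center, bottle_center, slidebox_center's own z axis and vertical below 0.12 rad and height (world z) of beaker_center between 0.037 and 0.047 m and linear speed of each of beaker, jar, bottle, slidebox below 0.02 m/s and horizontal distance between jar_center and mat_small below 0.015 m and height (world z) of jar_center between 0.03 and 0.04 m and horizontal distance between bottle_center and mat_square below 0.015 m and height (world z) of bottle_center between 0.038 and 0.048 m and horizontal distance between slidebox_center and mat_oblong below 0.015 m and height (world z) of slidebox_center between 0.029 and 0.039 m and angle between the x axis of slidebox_center and the x axis of mat_oblong, either way round below 0.26 rad); the robot touches nothing.
It fails at once if the beaker is tipped over (leaned by more than 40 degrees) (angle between beaker_center's own z axis and vertical above 0.7 rad).
It fails at once if the jar is tipped over (leaned by more than 40 degrees) (angle between jar_center's own z axis and vertical above 0.7 rad).
It fails at once if the bottle is tipped over (leaned by more than 40 degrees) (angle between bottle_center's own z axis and vertical above 0.7 rad).
It fails at once if the slide box is tipped over (leaned by more than 40 degrees) (angle between slidebox_center's own z axis and vertical above 0.7 rad).
It fails at once if the porcelain dish is moved by more than 20 mm (distance of dish from where it was at the start of the episode above 0.02 m).
It also fails if it takes over 138 s, if anything falls off the work surface, if the arm or the gripper's body presses on something with over 40 N, if the wrist force passes 120 N, or if a joint passes its speed limit or range.

## Robot

A 7-joint arm with a two-finger parallel gripper is mounted at the origin on the work surface. World frame = base frame: x ahead of the robot, y to its left, z up, the work surface at z = 0. Lengths are in m, angles in degrees, forces in N, time in s.
With the tool pointing down it reaches from about 0.4 to 0.875 m from the base axis. Payload 6.5 kg.
Tool frame: the origin (TCP) lies midway between the tips of the shut fingers; the grasp point (between the pads) lies 19 mm behind it; x points along the fingers, y is the direction in which the jaws open and shut, and the axes are right-handed (so a half turn about x gives the same grasp; the last joint's range is limited). The gripper opens to 88 mm and grips with 3 to 60 N. Pads are 18 mm wide; open, the fingers measure 123 mm over their backs; the gripper's body (75 mm by 187 mm) begins 45 mm behind the grasp point.
Start: joints at [-73.121, 30.733, -0.252, 88.115, 0.149, 61.152, -4.079], TCP at [0.229, 0.608, 0.239] pointing down, gripper open.
Joint ranges: [-154.64, 154.64], [-21.42, 123.67], [-72.66, 72.17], [13.99, 137.28], [-74.86, 254.86], [10.95, 109.41], [-158.01, 158.01]. Speed limits (degrees/s): [136.94, 136.94, 180, 180, 180, 180, 180].

## Interface

Orientations are given as [roll, pitch, yaw] about the fixed x, y, z axes, in that order (R = Rz(yaw) Ry(pitch) Rx(roll)).
In Python, from plant import robot gives the robot as it stands.
- The arm moves only by the tool drive_tool, never from a script. Its argument "targets" is a list of rows, each an object with "xyz": the shift along the tool's x, y, z in mm, a list of three; "delta_rot": the turn, a rotation vector about the tool's x, y, z in degrees, a list of three; "fingers": the closure, from 0 (fully open) to 1 (shut). In form: [{"xyz": [tx, ty, tz], "delta_rot": [rx, ry, rz], "fingers": fingers}, ...]. A call has 1 to 20 rows; each row is the pose to reach, as a shift and turn from the pose commanded when the call began, along the tool's axes at that moment; what a row does not reach only later rows make up. A row lasts 1/12 s, in which the tool goes at most 41.7 mm and 7.16 degrees, less where a joint would pass 70% of its speed; a pose out of reach is approached as far as the arm can. A call with a gripper value outside its range is refused whole. The fingers move at their own pace and stop on an object; "grip_force" is the grip in N (left out, the last holds). Time passes only in rows, so rows that repeat a pose let the fingers close. It gives the time, the measured TCP pose, the force and the opening at its end, in the units of the state.
- robot.read_state(): the state, without advancing time (a new reading comes with each control period).
- robot.read_camera(name): name is "scene" or "top" or "wrist"; returns a dict with "pixels" (480x640x3 uint8, red, green, blue), "fx", "fy", "cx", "cy" (pixels), "T" (4x4, takes a point from camera to world coordinates); the wrist camera has in their place "mount" (4x4, takes a point from camera to tool coordinates, whose origin is the TCP and whose axes are the tool frame's). Camera axes: x right, y down, z forward; pixel columns grow to the right and rows downward; lengths in m; the calibration is good to about 2 mm. The wrist camera is an equidistant fisheye: a pixel r from the principal point sees the ray r / f radians off the axis. A picture is of the moment at which its call begins: read the wrist's pose just before it. There is no depth.
- robot.sign_off(): hands the job in, once; it reports no verdict.
The state is a dict: "t": time; "joint_positions": joint angles; "joint_vel": joint speeds; "joint_torque": joint torques, N m; "eef_pos": TCP position; "ee_rot": TCP orientation; "ft_force": force on the tool from outside, world axes, zero at the start; "ft_torque": the same for the moment, N m; "width": finger opening in m.
Only numpy, scipy, OpenCV 4.12 (cv2) and the standard library are available. Lean on these libraries where they do the work, as an engineer would, in place of code of your own. Each camera call takes 0.05 s, during which the arm holds its last target. There are 200 camera calls.

## Working session

There is one attempt and no reset: what is moved stays moved. The work goes in short steps, Python scripts to look and compute and a tool call to move; the robot and the scene stay as the last step left them, time stands still between calls to the robot, and variables do not carry over. Pictures are saved under pics/ and viewed, about 12 in all and at most 16, crops included, and the job is handed in when it is done.

Besides the shell and the picture viewer there is one more tool, called after "Request:" as name([rows], argument=value, ...), one row to a line, values as JSON. drive_tool: Moves the arm, as the interface text tells. Its arguments: {"type":"object","properties":{"targets":{"type":"array","items":{"type":"object","properties":{"xyz":{"type":"array","items":{"type":"number"}},"delta_rot":{"type":"array","items":{"type":"number"}},"fingers":{"type":"number"}}}},"grip_force":{"type":"number"}},"required":["targets"]}

```bash
ls; mkdir -p pics; python3 - <<'E'
from plant import robot
import cv2,numpy as np
np.set_printoptions(precision=4,suppress=True)
s=robot.read_state();print(s)
for n in("top","scene"):
    c=robot.read_camera(n);cv2.imwrite(f"pics/{n}0.png",c["pixels"][:,:,::-1]);print(n,{k:v for k,v in c.items() if k!="pixels"})
E
```

```text
pics
{'t': 0.0, 'joint_positions': array([-73.1206,  30.7787,  -0.2549,  88.1699,   0.1497,  61.1532,
        -4.0785]), 'joint_vel': array([ 0.1277,  0.0384,  0.0374,  0.0369,  0.0463,  0.0195, -0.1402]), 'joint_torque': array([  0.0008, -57.0968,   0.9913, -25.1611,  -0.0562,   0.0178,
         0.0002]), 'eef_pos': array([0.2293, 0.6076, 0.2378]), 'ee_rot': array([ -85.6022,   89.8984, -106.2686]), 'ft_force': array([ 0.1502, -0.746 ,  0.549 ]), 'ft_torque': array([0.0038, 0.0853, 0.0429]), 'width': 0.08807607949713597}
top {'fx': 435.0993540580706, 'fy': 435.0993540580706, 'cx': 325.96244392840435, 'cy': 240.27999541817908, 'T': array([[-0.0836, -0.9764,  0.199 ,  0.2843],
       [-0.9965,  0.0829, -0.0115, -0.038 ],
       [-0.0053, -0.1992, -0.9799,  0.9953],
       [ 0.    ,  0.    ,  0.    ,  1.    ]])}
scene {'fx': 504.92077637782916, 'fy': 504.92077637782916, 'cx': 320.1724714622732, 'cy': 234.38483818191412, 'T': array([[ 0.2542,  0.5967, -0.7611,  1.1977],
       [ 0.9669, -0.1378,  0.2149, -0.2438],
       [ 0.0234, -0.7906, -0.6119,  0.6669],
       [ 0.    ,  0.    ,  0.    ,  1.    ]])}
```

View pics/top0.png

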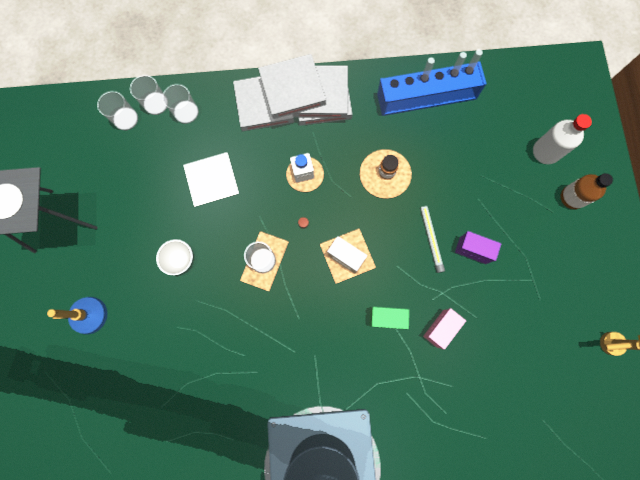

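View pics/scene0.png

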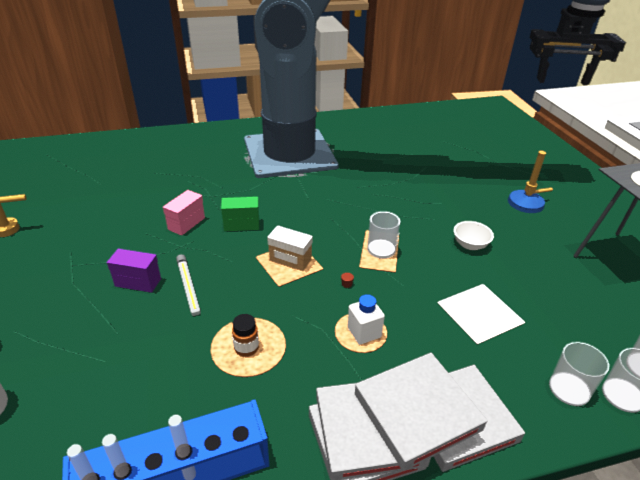

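```bash
cat > h.py <<'E'
from plant import robot
import cv2,numpy as np
np.set_printoptions(precision=4,suppress=True)
def ray(c,uv,z):
    """world point at height z seen at pixel uv (pinhole cameras)"""
    d=c["T"][:3,:3]@np.array([(uv[0]-c["cx"])/c["fx"],(uv[1]-c["cy"])/c["fy"],1]);o=c["T"][:3,3]
    return o+d*(z-o[2])/d[2]
def rect(c,z,x0,x1,y0,y1,s):
    """warp to plane z; picture: up=+x, left=+y, s m/px"""
    K=np.array([[c["fx"],0,c["cx"]],[0,c["fy"],c["cy"]],[0,0,1]])
    Ti=np.linalg.inv(c["T"]);
    A=np.array([[0,-s,x1],[-s,0,y1],[0,0,z],[0,0,1]])
    H=K@(Ti@A)[:3]
    return cv2.warpPerspective(c["pixels"],H,(int((y1-y0)/s),int((x1-x0)/s)),flags=cv2.INTER_CUBIC|cv2.WARP_INVERSE_MAP)
E
python3 - <<'E'
from h import *
x0,x1,y0,y1,s=.38,.76,-.2,.36,.0007
c=robot.read_camera("top")
im=rect(c,.004,x0,x1,y0,y1,s)
hsv=cv2.cvtColor(im,cv2.COLOR_RGB2HSV)
cork=cv2.inRange(hsv,(8,70,150),(28,255,255))
tile=cv2.inRange(hsv,(0,0,170),(180,60,255))
for nm,m in(("cork",cork),("white",tile)):
    m=cv2.morphologyEx(m,cv2.MORPH_CLOSE,np.ones((7,7)))
    cs,_=cv2.findContours(m,cv2.RETR_EXTERNAL,cv2.CHAIN_APPROX_NONE)
    for k in cs:
        if cv2.contourArea(k)<1000: continue
        (a,b),r=cv2.minEnclosingCircle(k);q=cv2.minAreaRect(k);f=lambda p:(round(x1-p[1]*s,4),round(y1-p[0]*s,4))
        print(nm,"circ",f((a,b)),round(2*r*s,4),"rect",f(q[0]),np.array(q[1])*s,q[2])
cv2.imwrite("pics/rect0.png",im[:,:,::-1]);print(im.shape)
c=robot.read_camera("scene");im=rect(c,.004,x0,x1,y0,y1,s);cv2.imwrite("pics/rect1.png",im[:,:,::-1])
E
```

```text
cork circ (0.4463, -0.0953) 0.1397 rect (0.4461, -0.0953) [0.1012 0.1022] 72.89727020263672
cork circ (0.45, 0.0965) 0.1415 rect (0.4499, 0.0967) [0.0736 0.126 ] 25.137413024902344
cork circ (0.6526, -0.0121) 0.0916 rect (0.6476, -0.0131) [0.081  0.0904] 77.9574203491211
cork circ (0.6375, -0.1983) 0.1232 rect (0.6375, -0.171) [0.1232 0.0567] 90.0
white circ (0.452, -0.0953) 0.0935 rect (0.4521, -0.0954) [0.0849 0.0469] 38.8298225402832
white circ (0.4604, 0.1058) 0.0797 rect (0.4595, 0.1081) [0.0786 0.0661] 63.43495178222656
white circ (0.4766, 0.304) 0.0858 rect (0.4765, 0.3036) [0.084  0.0847] 90.0
white circ (0.6745, -0.0069) 0.071 rect (0.6748, -0.0067) [0.0579 0.0515] 81.25383758544922
white circ (0.6589, 0.214) 0.1552 rect (0.6592, 0.2137) [0.1125 0.1127] 77.47119140625
(542, 800, 3)
```

View pics/rect0.png

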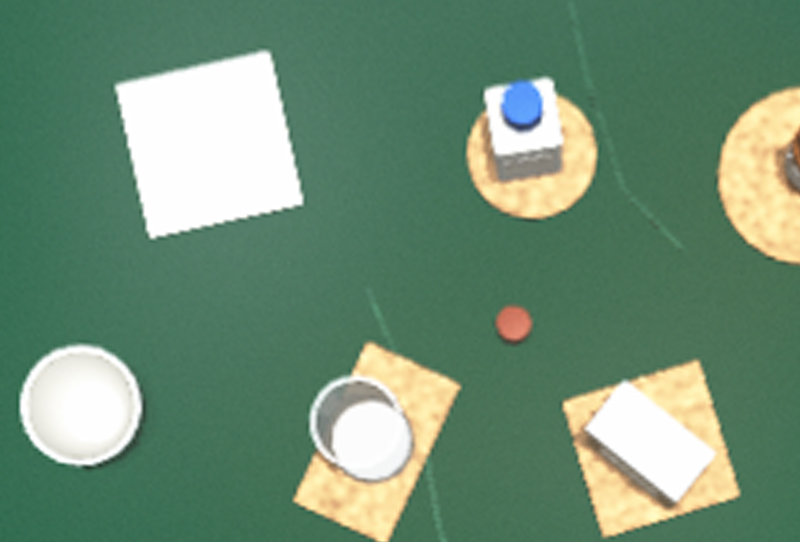

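View pics/rect1.png

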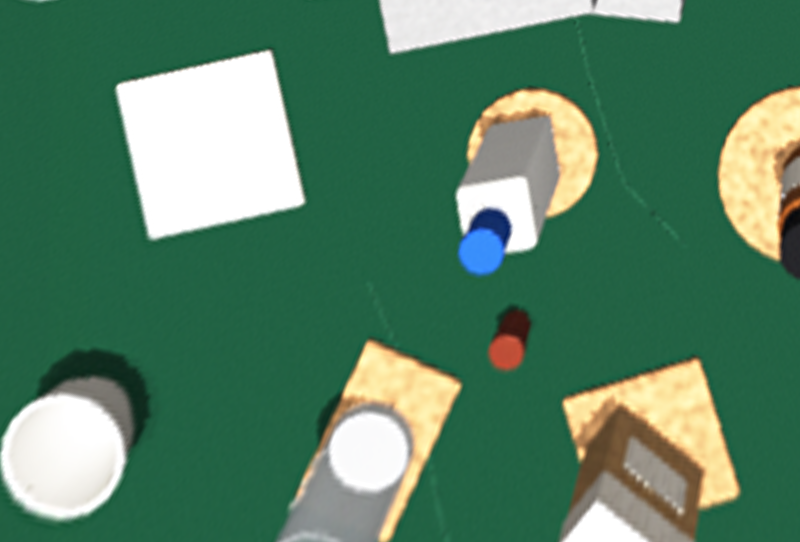

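```bash
python3 - <<'E'
from h import *
x0,x1,s=.36,.76,.0005
c=robot.read_camera("top");tiles=[]
def crop(z,cx,cy,h=.07): 
    t=rect(c,z,cx-h,cx+h,cy-h,cy+h,s);return t
def an(nm,m,cx,cy,h=.07):
    m=cv2.morphologyEx(m,cv2.MORPH_CLOSE,np.ones((5,5)))
    k=max(cv2.findContours(m,cv2.RETR_EXTERNAL,cv2.CHAIN_APPROX_NONE)[0],key=cv2.contourArea)
    f=lambda p:np.array((cx+h-p[1]*s,cy+h-p[0]*s))
    (a,b),r=cv2.minEnclosingCircle(k);q=cv2.minAreaRect(k)
    print(nm,"circ",f((a,b)),round(2*r*s,4),"rect",f(q[0]),np.array(q[1])*s,"corners",*[f(p) for p in cv2.boxPoints(q)])
H=lambda t:cv2.cvtColor(t,cv2.COLOR_RGB2HSV)
t=crop(.004,.6375,-.198);an("large",cv2.inRange(H(t),(8,70,150),(28,255,255)),.6375,-.198)
t=crop(.004,.45,.0965,.08);an("oblong",cv2.inRange(H(t),(8,70,150),(28,255,255)),.45,.0965,.08)
for z in(.064,):
  t=crop(z,.45,-.095);an("box top",cv2.inRange(H(t),(0,0,215),(180,50,255)),.45,-.095);tiles.append(t)
t=crop(.060,.65,-.013);an("bottle shoulder",cv2.inRange(H(t),(0,0,215),(180,40,255)),.65,-.013);tiles.append(t)
t=crop(.082,.65,-.013);an("bottle cap",cv2.inRange(H(t),(95,120,80),(125,255,255)),.65,-.013)
t=crop(.066,.6375,-.198);an("jar cap",cv2.inRange(H(t),(0,0,0),(180,255,60)),.6375,-.198);tiles.append(t)
t=crop(.080,.45,.0965);tiles.append(t)
cv2.imwrite("pics/tops.png",cv2.resize(np.hstack([np.vstack(tiles[:2]),np.vstack(tiles[2:])]),None,fx=1,fy=1)[:,:,::-1])
E
```

```text
large circ [ 0.6373 -0.2052] 0.1269 rect [ 0.6375 -0.205 ] [0.124 0.125] corners [ 0.6995 -0.1425] [ 0.6995 -0.2675] [ 0.5755 -0.2675] [ 0.5755 -0.1425]
oblong circ [0.45   0.0964] 0.1416 rect [0.4502 0.0964] [0.0736 0.1256] corners [0.4088 0.1563] [0.5226 0.1034] [0.4916 0.0366] [0.3777 0.0895]
box top circ [ 0.4418 -0.0917] 0.0873 rect [ 0.4421 -0.092 ] [0.0791 0.0426] corners [ 0.4504 -0.0478] [ 0.4835 -0.0746] [ 0.4339 -0.1361] [ 0.4007 -0.1093]
bottle shoulder circ [ 0.656  -0.0085] 0.061 rect [ 0.656  -0.0081] [0.0453 0.0469] corners [0.6743 0.0188] [ 0.6823 -0.0274] [ 0.6376 -0.0351] [0.6297 0.0111]
bottle cap circ [ 0.656  -0.0075] 0.0313 rect [ 0.656  -0.0074] [0.0307 0.0251] corners [0.6666 0.0093] [ 0.6745 -0.0145] [ 0.6454 -0.0242] [ 0.6375 -0.0004]
jar cap circ [ 0.6565 -0.2095] 0.0071 rect [ 0.6565 -0.2095] [0.001 0.007] corners [ 0.657 -0.206] [ 0.657 -0.213] [ 0.656 -0.213] [ 0.656 -0.206]Traceback (most recent call last):
  File "<stdin>", line 21, in <module>
    return _nx.concatenate(arrs, 1, dtype=dtype, casting=casting)
           ~~~~~~~~~~~~~~~^^^^^^^^^^^^^^^^^^^^^^^^^^^^^^^^^^^^^^^
ValueError: all the input array dimensions except for the concatenation axis must match exactly, but along dimension 0, the array at index 0 has size 559 and the array at index 1 has size 560
```

```bash
python3 - <<'E'
from h import *
s=.0005
c=robot.read_camera("top")
t=rect(c,.004,.54,.74,-.30,-.11,s);m=cv2.inRange(cv2.cvtColor(t,cv2.COLOR_RGB2HSV),(8,70,150),(28,255,255))
p=cv2.convexHull(cv2.findNonZero(cv2.morphologyEx(m,cv2.MORPH_OPEN,np.ones((3,3)))));(a,b),r=cv2.minEnclosingCircle(p);print("large",.74-b*s,-.11-a*s,2*r*s)
t=rect(c,.066,.60,.70,-.26,-.16,.00025);u=rect(c,.080,.40,.50,.045,.145,.00025)
for v in(t,u):
  for i in range(0,400,40): v[i,:]=v[i,:]//2;v[:,i]=v[:,i]//2
cv2.imwrite("pics/tops.png",np.hstack([t[:400,:400],u[:400,:400]])[:,:,::-1])
E
```

```text
large 0.637240966796875 -0.20475301361083986 0.1259044189453125
```

View pics/tops.png

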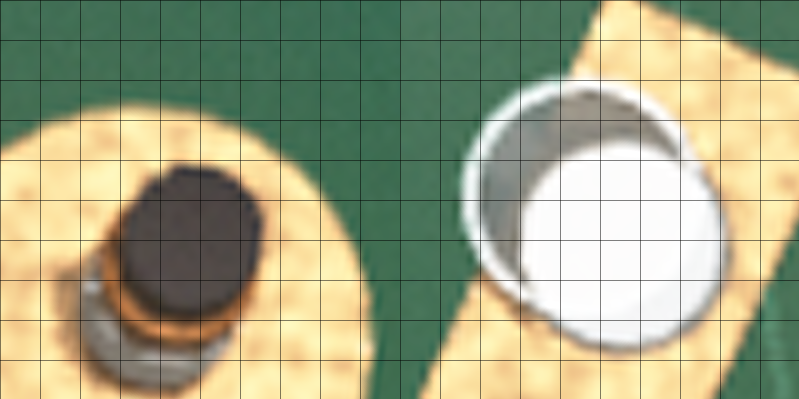

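```bash
cat >> h.py <<'E'
from scipy.spatial.transform import Rotation as Rn
def pose(s=None):
    s=s or robot.read_state();return np.array(s["eef_pos"]),Rn.from_euler("xyz",s["ee_rot"],degrees=True)
def plan(*wps):
    """wps (x,y,z,jaw angle deg) -> shift mm, turn deg in present tool axes"""
    p,R=pose();y=R.as_matrix()[:,1];print("jaw now",np.degrees(np.arctan2(y[1],y[0])),"p",p)
    for x,yy,z,a in wps:
        a=np.radians(a);G=np.array([[0,np.cos(a),np.sin(a)],[0,np.sin(a),-np.cos(a)],[-1,0,0]])
        print(np.round(R.inv().apply(np.array([x,yy,z])-p)*1e3,1),np.round((R.inv()*Rn.from_matrix(G)).as_rotvec(degrees=True),1))
E
python3 -c "
from h import *
plan((.640,-.207,.14,90),(.640,-.207,.14,-90),(.640,-.207,.012,-90),(.55,.2,.2,0))"
```

```text
jaw now 69.33272791514844 p [0.2294 0.608  0.2384]
[  98.8 -617.6  671.8] [-20.7  -0.    0. ]
[  98.8 -617.6  671.8] [159.3   0.    0. ]
[ 226.8 -617.5  671.8] [159.3   0.    0. ]
[  38.6 -268.6  444. ] [69.3  0.   0. ]
```

Request:
drive_tool([
  {"xyz": [0,-270,440],"delta_rot": [-10,0,0],"fingers": 0},
  {"xyz": [0,-270,440],"delta_rot": [-20.7,0,0],"fingers": 0},
  {"xyz": [0,-270,440],"delta_rot": [-20.7,0,0],"fingers": 0},
  {"xyz": [0,-270,440],"delta_rot": [-20.7,0,0],"fingers": 0},
  {"xyz": [0,-270,440],"delta_rot": [-20.7,0,0],"fingers": 0},
  {"xyz": [0,-270,440],"delta_rot": [-20.7,0,0],"fingers": 0},
  {"xyz": [0,-270,440],"delta_rot": [-20.7,0,0],"fingers": 0},
  {"xyz": [0,-270,440],"delta_rot": [-20.7,0,0],"fingers": 0},
  {"xyz": [0,-270,440],"delta_rot": [-20.7,0,0],"fingers": 0},
  {"xyz": [0,-270,440],"delta_rot": [-20.7,0,0],"fingers": 0},
  {"xyz": [0,-270,440],"delta_rot": [-20.7,0,0],"fingers": 0},
  {"xyz": [0,-270,440],"delta_rot": [-20.7,0,0],"fingers": 0},
  {"xyz": [0,-270,440],"delta_rot": [-20.7,0,0],"fingers": 0},
  {"xyz": [0,-270,440],"delta_rot": [-20.7,0,0],"fingers": 0},
], grip_force=15)

```text
t: 1.47
eef_pos: [0.5489, 0.1945, 0.2388]
ee_rot: [-53.6, 89.8, -54.1]
ft_force: [-0.4, -0.3, 0.4]
width: 0.0887
```

```bash
python3 -c "
from h import *
plan((.640,-.207,.11,90),(.640,-.207,.012,90));s=robot.read_state();print(s['t'],s['joint_positions'],s['ft_force'])"
```

```text
jaw now 89.55783575215139 p [0.5489 0.1945 0.2388]
[ 130.  -400.5   94. ] [-0.4  0.1  0.1]
[ 228.  -400.2   93.8] [-0.4  0.1  0.1]
1.4667 [-26.7489  24.0378   3.5722  98.9914  -1.5302  56.9839  66.9052] [-0.352  -0.2507  0.4143]
```

Request:
drive_tool([
  {"xyz": [80,-400,94],"delta_rot": [0,0,0],"fingers": 0},
  {"xyz": [80,-400,94],"delta_rot": [0,0,0],"fingers": 0},
  {"xyz": [80,-400,94],"delta_rot": [0,0,0],"fingers": 0},
  {"xyz": [80,-400,94],"delta_rot": [0,0,0],"fingers": 0},
  {"xyz": [80,-400,94],"delta_rot": [0,0,0],"fingers": 0},
  {"xyz": [80,-400,94],"delta_rot": [0,0,0],"fingers": 0},
  {"xyz": [80,-400,94],"delta_rot": [0,0,0],"fingers": 0},
  {"xyz": [80,-400,94],"delta_rot": [0,0,0],"fingers": 0},
  {"xyz": [80,-400,94],"delta_rot": [0,0,0],"fingers": 0},
  {"xyz": [80,-400,94],"delta_rot": [0,0,0],"fingers": 0},
  {"xyz": [80,-400,94],"delta_rot": [0,0,0],"fingers": 0},
  {"xyz": [80,-400,94],"delta_rot": [0,0,0],"fingers": 0},
  {"xyz": [80,-400,94],"delta_rot": [0,0,0],"fingers": 0},
])

```text
t: 2.55
eef_pos: [0.6402, -0.1978, 0.1584]
ee_rot: [102.9, 89.9, 103.0]
ft_force: [0.2, 0.6, 0.8]
width: 0.0875
```

```bash
python3 -c "
from h import *
plan((.640,-.207,.11,90),(.640,-.207,.012,90));s=robot.read_state();print(s['t'],s['joint_positions'],s['ft_force'])
c=robot.read_camera('wrist');cv2.imwrite('pics/w1.png',c['pixels'][:,:,::-1])
print({k:v for k,v in c.items() if k!='pixels'})"
```

```text
jaw now 90.08649078472638 p [ 0.6402 -0.1978  0.1584]
[48.4 -9.3 -0.2] [ 0.1 -0.  -0.1]
[146.4  -9.4  -0.1] [ 0.1 -0.  -0.1]
2.55 [  8.5329  37.7126   7.2613  88.6984  -5.5929  53.9873 107.674 ] [0.1741 0.606  0.8427]
{'fx': 371.64829954431775, 'fy': 371.64829954431775, 'cx': 321.04791846095236, 'cy': 240.83416356557072, 'mount': array([[-0.0006, -0.3057,  0.9521, -0.1448],
       [ 1.    , -0.0023, -0.0001,  0.0004],
       [ 0.0022,  0.9521,  0.3057, -0.0798],
       [ 0.    ,  0.    ,  0.    ,  1.    ]])}
```

View pics/w1.png

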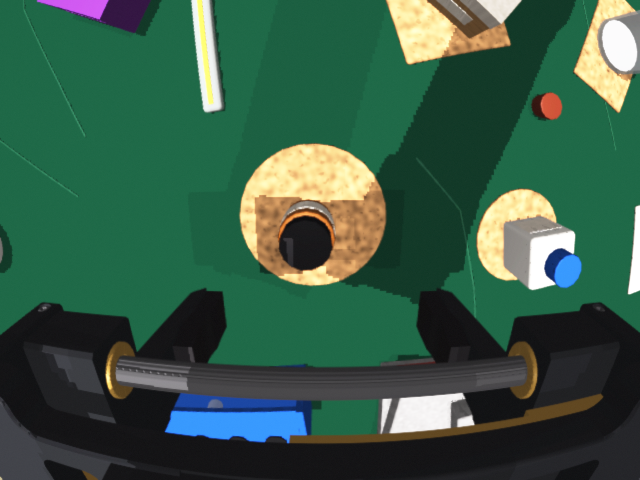

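```bash
python3 -c "
from h import *
plan((.640,-.207,.11,90),(.640,-.207,.012,90))"
```

```text
jaw now 90.17994576938938 p [ 0.6404 -0.1968  0.1587]
[ 48.7 -10.3  -0.5] [ 0.2  0.  -0.1]
[146.7 -10.5  -0.5] [ 0.2  0.  -0.1]
```

Request:
drive_tool([
  {"xyz": [30,-10.4,0],"delta_rot": [0,0,0],"fingers": 0},
  {"xyz": [60,-10.4,0],"delta_rot": [0,0,0],"fingers": 0},
  {"xyz": [90,-10.4,0],"delta_rot": [0,0,0],"fingers": 0},
  {"xyz": [115,-10.4,0],"delta_rot": [0,0,0],"fingers": 0},
  {"xyz": [135,-10.4,0],"delta_rot": [0,0,0],"fingers": 0},
  {"xyz": [146,-10.4,0],"delta_rot": [0,0,0],"fingers": 0},
  {"xyz": [146,-10.4,0],"delta_rot": [0,0,0],"fingers": 0},
  {"xyz": [146,-10.4,0],"delta_rot": [0,0,0],"fingers": 0},
  {"xyz": [146,-10.4,0],"delta_rot": [0,0,0],"fingers": 1},
  {"xyz": [146,-10.4,0],"delta_rot": [0,0,0],"fingers": 1},
  {"xyz": [146,-10.4,0],"delta_rot": [0,0,0],"fingers": 1},
  {"xyz": [146,-10.4,0],"delta_rot": [0,0,0],"fingers": 1},
  {"xyz": [146,-10.4,0],"delta_rot": [0,0,0],"fingers": 1},
  {"xyz": [146,-10.4,0],"delta_rot": [0,0,0],"fingers": 1},
  {"xyz": [146,-10.4,0],"delta_rot": [0,0,0],"fingers": 1},
  {"xyz": [146,-10.4,0],"delta_rot": [0,0,0],"fingers": 1},
])

```text
t: 3.93
eef_pos: [0.6401, -0.21, 0.0128]
ee_rot: [87.7, 90.0, 87.7]
ft_force: [-0.3, 0.6, 1.9]
width: 0.0415
```

```bash
python3 -c "
from h import *
plan((.640,-.207,.13,90),(.659,.2138,.13,90),(.659,.2138,.0125,90))"
```

```text
jaw now 90.03086132011339 p [ 0.6401 -0.21    0.0128]
[-117.2    3.    -0.1] [ 0.  0. -0.]
[-117.1  423.8   19.1] [ 0.  0. -0.]
[  0.4 423.8  19.1] [ 0.  0. -0.]
```

Request:
drive_tool([
  {"xyz": [-15,0,0],"delta_rot": [0,0,0],"fingers": 1},
  {"xyz": [-45,0,0],"delta_rot": [0,0,0],"fingers": 1},
  {"xyz": [-80,10,0],"delta_rot": [0,0,0],"fingers": 1},
  {"xyz": [-110,30,0],"delta_rot": [0,0,0],"fingers": 1},
  {"xyz": [-117,60,2],"delta_rot": [0,0,0],"fingers": 1},
  {"xyz": [-117,95,4],"delta_rot": [0,0,0],"fingers": 1},
  {"xyz": [-117,130,6],"delta_rot": [0,0,0],"fingers": 1},
  {"xyz": [-117,165,8],"delta_rot": [0,0,0],"fingers": 1},
  {"xyz": [-117,200,10],"delta_rot": [0,0,0],"fingers": 1},
  {"xyz": [-117,235,12],"delta_rot": [0,0,0],"fingers": 1},
  {"xyz": [-117,270,14],"delta_rot": [0,0,0],"fingers": 1},
  {"xyz": [-117,305,16],"delta_rot": [0,0,0],"fingers": 1},
  {"xyz": [-117,340,18],"delta_rot": [0,0,0],"fingers": 1},
  {"xyz": [-117,370,19],"delta_rot": [0,0,0],"fingers": 1},
  {"xyz": [-117,395,19],"delta_rot": [0,0,0],"fingers": 1},
  {"xyz": [-117,415,19],"delta_rot": [0,0,0],"fingers": 1},
  {"xyz": [-117,424,19],"delta_rot": [0,0,0],"fingers": 1},
  {"xyz": [-117,424,19],"delta_rot": [0,0,0],"fingers": 1},
  {"xyz": [-117,424,19],"delta_rot": [0,0,0],"fingers": 1},
])

```text
t: 5.52
eef_pos: [0.6589, 0.2127, 0.13]
ee_rot: [-81.1, 89.9, -81.1]
ft_force: [0.9, -1.1, -1.9]
width: 0.0414
```

```bash
python3 -c "
from h import *
plan((.659,.2138,.0128,90));print(robot.read_state()['joint_positions'])"
```

```text
jaw now 90.01797244946793 p [0.6589 0.2127 0.13  ]
[117.2   1.3   0.1] [0.  0.  0.1]
[-25.9979  41.6639   6.7811  85.724   -5.5629  52.9557  72.4554]
```

Request:
drive_tool([
  {"xyz": [25,1,0],"delta_rot": [0,0,0],"fingers": 1},
  {"xyz": [55,1,0],"delta_rot": [0,0,0],"fingers": 1},
  {"xyz": [80,1,0],"delta_rot": [0,0,0],"fingers": 1},
  {"xyz": [100,1,0],"delta_rot": [0,0,0],"fingers": 1},
  {"xyz": [110,1,0],"delta_rot": [0,0,0],"fingers": 1},
  {"xyz": [115,1,0],"delta_rot": [0,0,0],"fingers": 1},
  {"xyz": [117,1,0],"delta_rot": [0,0,0],"fingers": 1},
  {"xyz": [117,1,0],"delta_rot": [0,0,0],"fingers": 1},
  {"xyz": [117,1,0],"delta_rot": [0,0,0],"fingers": 0.3},
  {"xyz": [117,1,0],"delta_rot": [0,0,0],"fingers": 0},
  {"xyz": [117,1,0],"delta_rot": [0,0,0],"fingers": 0},
  {"xyz": [117,1,0],"delta_rot": [0,0,0],"fingers": 0},
  {"xyz": [117,1,0],"delta_rot": [0,0,0],"fingers": 0},
  {"xyz": [100,1,0],"delta_rot": [0,0,0],"fingers": 0},
  {"xyz": [70,1,0],"delta_rot": [0,0,0],"fingers": 0},
  {"xyz": [30,1,0],"delta_rot": [0,0,0],"fingers": 0},
  {"xyz": [-5,1,0],"delta_rot": [0,0,0],"fingers": 0},
  {"xyz": [-5,1,0],"delta_rot": [0,0,0],"fingers": 0},
  {"xyz": [-5,1,0],"delta_rot": [0,0,0],"fingers": 0},
])

```text
t: 7.1
eef_pos: [0.6608, 0.2155, 0.1389]
ee_rot: [20.6, 89.6, 20.6]
ft_force: [0.3, -0.1, -0.3]
width: 0.0881
```

```bash
python3 -c "
from h import *
plan((.452,.0995,.135,90),(.452,.0995,.032,90))"
```

```text
jaw now 90.02320263146792 p [0.6608 0.2155 0.1389]
[   2.4 -115.9 -208.9] [ 0.   0.3 -0.1]
[ 105.4 -116.1 -209.5] [ 0.   0.3 -0.1]
```

Request:
drive_tool([
  {"xyz": [-8,-115,-209],"delta_rot": [0,0,0],"fingers": 0},
  {"xyz": [-8,-115,-209],"delta_rot": [0,0,0],"fingers": 0},
  {"xyz": [-8,-115,-209],"delta_rot": [0,0,0],"fingers": 0},
  {"xyz": [-8,-115,-209],"delta_rot": [0,0,0],"fingers": 0},
  {"xyz": [-8,-115,-209],"delta_rot": [0,0,0],"fingers": 0},
  {"xyz": [-8,-115,-209],"delta_rot": [0,0,0],"fingers": 0},
  {"xyz": [-8,-115,-209],"delta_rot": [0,0,0],"fingers": 0},
  {"xyz": [-8,-115,-209],"delta_rot": [0,0,0],"fingers": 0},
  {"xyz": [-8,-115,-209],"delta_rot": [0,0,0],"fingers": 0},
  {"xyz": [-8,-115,-209],"delta_rot": [0,0,0],"fingers": 0},
  {"xyz": [-8,-115,-209],"delta_rot": [0,0,0],"fingers": 0},
])

```text
t: 8.02
eef_pos: [0.4509, 0.1005, 0.1426]
ee_rot: [17.3, 90.0, 17.4]
ft_force: [0.2, 0.6, -0.6]
width: 0.0878
```

```bash
python3 -c "
from h import *
plan((.452,.0995,.032,90))
c=robot.read_camera('wrist');cv2.imwrite('pics/w2.png',c['pixels'][:,:,::-1])
c=robot.read_camera('top');cv2.imwrite('pics/t2.png',c['pixels'][:,:,::-1])"
```

```text
jaw now 90.07490544362284 p [0.4509 0.1005 0.1426]
[110.6  -1.    1. ] [ 0.1  0.  -0. ]
```

View pics/w2.png

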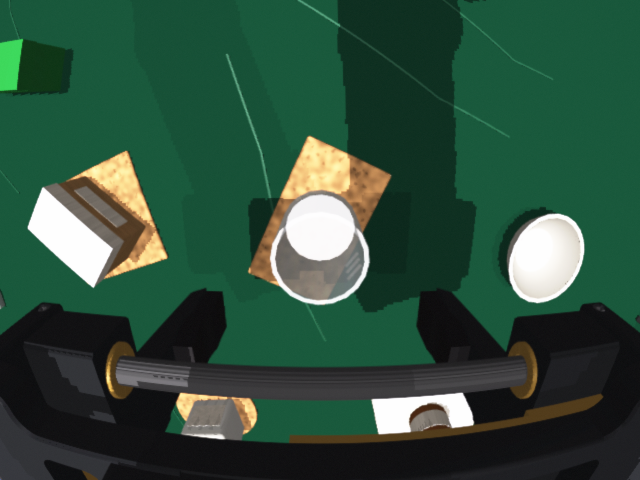

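Request:
drive_tool([
  {"xyz": [25,-1,1],"delta_rot": [0,0,0],"fingers": 0},
  {"xyz": [50,-1,1],"delta_rot": [0,0,0],"fingers": 0},
  {"xyz": [75,-1,1],"delta_rot": [0,0,0],"fingers": 0},
  {"xyz": [95,-1,1],"delta_rot": [0,0,0],"fingers": 0},
  {"xyz": [107,-1,1],"delta_rot": [0,0,0],"fingers": 0},
  {"xyz": [110.5,-1,1],"delta_rot": [0,0,0],"fingers": 0},
  {"xyz": [110.5,-1,1],"delta_rot": [0,0,0],"fingers": 0},
  {"xyz": [110.5,-1,1],"delta_rot": [0,0,0],"fingers": 0},
  {"xyz": [110.5,-1,1],"delta_rot": [0,0,0],"fingers": 1},
  {"xyz": [110.5,-1,1],"delta_rot": [0,0,0],"fingers": 1},
  {"xyz": [110.5,-1,1],"delta_rot": [0,0,0],"fingers": 1},
  {"xyz": [110.5,-1,1],"delta_rot": [0,0,0],"fingers": 1},
  {"xyz": [110.5,-1,1],"delta_rot": [0,0,0],"fingers": 1},
  {"xyz": [110.5,-1,1],"delta_rot": [0,0,0],"fingers": 1},
  {"xyz": [110.5,-1,1],"delta_rot": [0,0,0],"fingers": 1},
])

```text
t: 9.37
eef_pos: [0.4512, 0.0989, 0.0326]
ee_rot: [26.3, 90.0, 26.4]
ft_force: [-0.2, 0.4, 6.7]
width: 0.0589
```

```bash
python3 -c "
from h import *
plan((.6372,-.2048,.135,90))"
```

```text
jaw now 90.03015484044329 p [0.4512 0.0989 0.0326]
[-102.4 -303.8  185.9] [ 0.  0. -0.]
```

Request:
drive_tool([
  {"xyz": [-12,0,0],"delta_rot": [0,0,0],"fingers": 1},
  {"xyz": [-40,0,0],"delta_rot": [0,0,0],"fingers": 1},
  {"xyz": [-70,0,0],"delta_rot": [0,0,0],"fingers": 1},
  {"xyz": [-92,-10,6],"delta_rot": [0,0,0],"fingers": 1},
  {"xyz": [-102,-30,18],"delta_rot": [0,0,0],"fingers": 1},
  {"xyz": [-102,-58,35],"delta_rot": [0,0,0],"fingers": 1},
  {"xyz": [-102,-87,53],"delta_rot": [0,0,0],"fingers": 1},
  {"xyz": [-102,-116,71],"delta_rot": [0,0,0],"fingers": 1},
  {"xyz": [-102,-145,89],"delta_rot": [0,0,0],"fingers": 1},
  {"xyz": [-102,-174,107],"delta_rot": [0,0,0],"fingers": 1},
  {"xyz": [-102,-203,125],"delta_rot": [0,0,0],"fingers": 1},
  {"xyz": [-102,-232,143],"delta_rot": [0,0,0],"fingers": 1},
  {"xyz": [-102,-260,160],"delta_rot": [0,0,0],"fingers": 1},
  {"xyz": [-102,-283,174],"delta_rot": [0,0,0],"fingers": 1},
  {"xyz": [-102,-298,183],"delta_rot": [0,0,0],"fingers": 1},
  {"xyz": [-102,-304,186],"delta_rot": [0,0,0],"fingers": 1},
  {"xyz": [-102,-304,186],"delta_rot": [0,0,0],"fingers": 1},
  {"xyz": [-102,-304,186],"delta_rot": [0,0,0],"fingers": 1},
  {"xyz": [-102,-304,186],"delta_rot": [0,0,0],"fingers": 1},
])

```text
t: 10.95
eef_pos: [0.6365, -0.203, 0.1339]
ee_rot: [123.8, 89.9, 123.9]
ft_force: [-0.3, -0.3, -1.2]
width: 0.0587
```

```bash
python3 -c "
from h import *
plan((.6372,-.2048,.0326,90));print(robot.read_state()['ft_force'])"
```

```text
jaw now 90.12878871961627 p [ 0.6365 -0.203   0.1339]
[101.3  -1.9   0.8] [ 0.1 -0.1 -0.1]
[-0.285  -0.3356 -1.1897]
```

Request:
drive_tool([
  {"xyz": [22,-1,0.5],"delta_rot": [0,0,0],"fingers": 1},
  {"xyz": [47,-1.5,0.5],"delta_rot": [0,0,0],"fingers": 1},
  {"xyz": [70,-1.5,0.5],"delta_rot": [0,0,0],"fingers": 1},
  {"xyz": [88,-1.5,0.5],"delta_rot": [0,0,0],"fingers": 1},
  {"xyz": [96,-1.5,0.5],"delta_rot": [0,0,0],"fingers": 1},
  {"xyz": [100,-1.5,0.5],"delta_rot": [0,0,0],"fingers": 1},
  {"xyz": [101.5,-1.5,0.5],"delta_rot": [0,0,0],"fingers": 1},
  {"xyz": [101.5,-1.5,0.5],"delta_rot": [0,0,0],"fingers": 1},
  {"xyz": [101.5,-1.5,0.5],"delta_rot": [0,0,0],"fingers": 0.2},
  {"xyz": [101.5,-1.5,0.5],"delta_rot": [0,0,0],"fingers": 0},
  {"xyz": [101.5,-1.5,0.5],"delta_rot": [0,0,0],"fingers": 0},
  {"xyz": [101.5,-1.5,0.5],"delta_rot": [0,0,0],"fingers": 0},
  {"xyz": [101.5,-1.5,0.5],"delta_rot": [0,0,0],"fingers": 0},
  {"xyz": [85,-1.5,0.5],"delta_rot": [0,0,0],"fingers": 0},
  {"xyz": [55,-1.5,0.5],"delta_rot": [0,0,0],"fingers": 0},
  {"xyz": [20,-1.5,0.5],"delta_rot": [0,0,0],"fingers": 0},
  {"xyz": [-15,-1.5,0.5],"delta_rot": [0,0,0],"fingers": 0},
  {"xyz": [-15,-1.5,0.5],"delta_rot": [0,0,0],"fingers": 0},
  {"xyz": [-15,-1.5,0.5],"delta_rot": [0,0,0],"fingers": 0},
  {"xyz": [-15,-1.5,0.5],"delta_rot": [0,0,0],"fingers": 0},
])

```text
t: 12.62
eef_pos: [0.6372, -0.2064, 0.1488]
ee_rot: [148.7, 90.0, 148.8]
ft_force: [-0.1, -0.2, 0.5]
width: 0.0881
```

```bash
python3 -c "
from h import *
plan((.442,-.092,.15,141.1),(.442,-.092,.15,-38.9));print(robot.read_state()['joint_positions'])"
```

```text
jaw now 90.03383418404586 p [ 0.6372 -0.2064  0.1488]
[  -1.   114.5 -195.1] [-51.1  -0.   -0. ]
[  -1.   114.5 -195.1] [128.9  -0.    0. ]
[  8.0372  38.4343   9.1193  89.1693  -7.098   52.9945 109.5271]
```

Request:
drive_tool([
  {"xyz": [-1,114.5,-195],"delta_rot": [128.9,0,0],"fingers": 0},
  {"xyz": [-1,114.5,-195],"delta_rot": [128.9,0,0],"fingers": 0},
  {"xyz": [-1,114.5,-195],"delta_rot": [128.9,0,0],"fingers": 0},
  {"xyz": [-1,114.5,-195],"delta_rot": [128.9,0,0],"fingers": 0},
  {"xyz": [-1,114.5,-195],"delta_rot": [128.9,0,0],"fingers": 0},
  {"xyz": [-1,114.5,-195],"delta_rot": [128.9,0,0],"fingers": 0},
  {"xyz": [-1,114.5,-195],"delta_rot": [128.9,0,0],"fingers": 0},
  {"xyz": [-1,114.5,-195],"delta_rot": [128.9,0,0],"fingers": 0},
  {"xyz": [-1,114.5,-195],"delta_rot": [128.9,0,0],"fingers": 0},
  {"xyz": [-1,114.5,-195],"delta_rot": [128.9,0,0],"fingers": 0},
  {"xyz": [-1,114.5,-195],"delta_rot": [128.9,0,0],"fingers": 0},
  {"xyz": [-1,114.5,-195],"delta_rot": [128.9,0,0],"fingers": 0},
  {"xyz": [-1,114.5,-195],"delta_rot": [128.9,0,0],"fingers": 0},
  {"xyz": [-1,114.5,-195],"delta_rot": [128.9,0,0],"fingers": 0},
  {"xyz": [-1,114.5,-195],"delta_rot": [128.9,0,0],"fingers": 0},
  {"xyz": [-1,114.5,-195],"delta_rot": [128.9,0,0],"fingers": 0},
  {"xyz": [-1,114.5,-195],"delta_rot": [128.9,0,0],"fingers": 0},
  {"xyz": [-1,114.5,-195],"delta_rot": [128.9,0,0],"fingers": 0},
  {"xyz": [-1,114.5,-195],"delta_rot": [128.9,0,0],"fingers": 0},
  {"xyz": [-1,114.5,-195],"delta_rot": [128.9,0,0],"fingers": 0},
])

```text
t: 14.28
eef_pos: [0.4416, -0.0922, 0.1493]
ee_rot: [-30.3, 89.9, -158.9]
ft_force: [-0.2, 0.2, 0.1]
width: 0.0881
```

```bash
python3 -c "
from h import *
plan((.442,-.092,.021,-38.9));print(robot.read_state()['joint_positions'])
c=robot.read_camera('wrist');cv2.imwrite('pics/w3.png',c['pixels'][:,:,::-1])
plan((.442,-.092,.021,-38.9))"
```

```text
jaw now -38.64952507546992 p [ 0.4416 -0.0922  0.1493]
[128.3   0.4  -0.7] [0.3 0.1 0.1]
[-27.8983  24.1538  41.749  123.2033 -24.3845  41.0557  -8.4838]
jaw now -38.637396489172886 p [ 0.4418 -0.0922  0.1495]
[128.5   0.2  -0.5] [0.3 0.1 0.1]
```

View pics/w3.png

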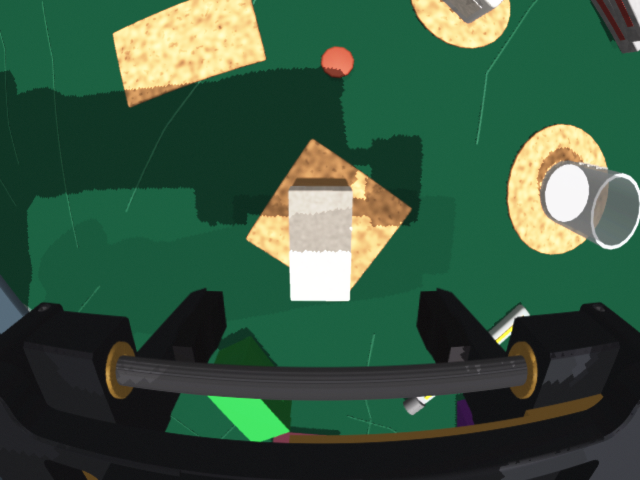

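Request:
drive_tool([
  {"xyz": [25,0,0],"delta_rot": [0,0,0],"fingers": 0},
  {"xyz": [50,0,0],"delta_rot": [0,0,0],"fingers": 0},
  {"xyz": [75,0,0],"delta_rot": [0,0,0],"fingers": 0},
  {"xyz": [100,0,0],"delta_rot": [0,0,0],"fingers": 0},
  {"xyz": [118,0,0],"delta_rot": [0,0,0],"fingers": 0},
  {"xyz": [128,0,0],"delta_rot": [0,0,0],"fingers": 0},
  {"xyz": [128,0,0],"delta_rot": [0,0,0],"fingers": 0},
  {"xyz": [128,0,0],"delta_rot": [0,0,0],"fingers": 0},
  {"xyz": [128,0,0],"delta_rot": [0,0,0],"fingers": 1},
  {"xyz": [128,0,0],"delta_rot": [0,0,0],"fingers": 1},
  {"xyz": [128,0,0],"delta_rot": [0,0,0],"fingers": 1},
  {"xyz": [128,0,0],"delta_rot": [0,0,0],"fingers": 1},
  {"xyz": [128,0,0],"delta_rot": [0,0,0],"fingers": 1},
  {"xyz": [128,0,0],"delta_rot": [0,0,0],"fingers": 1},
  {"xyz": [128,0,0],"delta_rot": [0,0,0],"fingers": 1},
  {"xyz": [128,0,0],"delta_rot": [0,0,0],"fingers": 1},
], grip_force=20)

```text
t: 15.67
eef_pos: [0.4423, -0.092, 0.0223]
ee_rot: [-98.7, 90.0, 132.4]
ft_force: [-1.7, 0.7, 2.3]
width: 0.0398
```

```bash
python3 -c "
from h import *
plan((.450,.0965,.08,-114.9),(.450,.0965,.08,65.1));print(robot.read_state()['joint_positions'])"
```

```text
jaw now -38.86329887807924 p [ 0.4423 -0.092   0.0223]
[ -57.7 -112.3 -151.6] [76.  0.  0.]
[ -57.7 -112.3 -151.6] [-104.   -0.    0.]
[-15.2093  37.6842  26.4092 125.1129 -39.2848  25.4676   3.8377]
```

Request:
drive_tool([
  {"xyz": [-12,0,0],"delta_rot": [0,0,0],"fingers": 1},
  {"xyz": [-40,0,0],"delta_rot": [0,0,0],"fingers": 1},
  {"xyz": [-65,-5,-7],"delta_rot": [4,0,0],"fingers": 1},
  {"xyz": [-75,-15,-20],"delta_rot": [10,0,0],"fingers": 1},
  {"xyz": [-75,-25,-34],"delta_rot": [16,0,0],"fingers": 1},
  {"xyz": [-75,-35,-47],"delta_rot": [22,0,0],"fingers": 1},
  {"xyz": [-75,-45,-61],"delta_rot": [28,0,0],"fingers": 1},
  {"xyz": [-75,-55,-74],"delta_rot": [34,0,0],"fingers": 1},
  {"xyz": [-75,-65,-88],"delta_rot": [40,0,0],"fingers": 1},
  {"xyz": [-75,-75,-101],"delta_rot": [46,0,0],"fingers": 1},
  {"xyz": [-75,-85,-115],"delta_rot": [52,0,0],"fingers": 1},
  {"xyz": [-75,-95,-128],"delta_rot": [58,0,0],"fingers": 1},
  {"xyz": [-75,-104,-141],"delta_rot": [64,0,0],"fingers": 1},
  {"xyz": [-75,-110,-149],"delta_rot": [70,0,0],"fingers": 1},
  {"xyz": [-75,-112.3,-151.6],"delta_rot": [76,0,0],"fingers": 1},
  {"xyz": [-75,-112.3,-151.6],"delta_rot": [76,0,0],"fingers": 1},
  {"xyz": [-75,-112.3,-151.6],"delta_rot": [76,0,0],"fingers": 1},
  {"xyz": [-75,-112.3,-151.6],"delta_rot": [76,0,0],"fingers": 1},
  {"xyz": [-75,-112.3,-151.6],"delta_rot": [76,0,0],"fingers": 1},
])

```text
t: 17.25
eef_pos: [0.4501, 0.0957, 0.0973]
ee_rot: [-52.3, 90.0, 102.9]
ft_force: [0.5, 0.1, -1.8]
width: 0.0401
```

```bash
python3 -c "
from h import *
plan((.450,.0965,.0223,-114.9));print(robot.read_state()['joint_positions'])"
```

```text
jaw now -114.81049208867178 p [0.4501 0.0957 0.0973]
[75.  -0.7  0.4] [0.1 0.  0. ]
[-60.4844  39.7851  56.7894 124.0787 -50.5887  43.8781 -84.4659]
```

Request:
drive_tool([
  {"xyz": [20,-0.7,0.4],"delta_rot": [0,0,0],"fingers": 1},
  {"xyz": [40,-0.7,0.4],"delta_rot": [0,0,0],"fingers": 1},
  {"xyz": [57,-0.7,0.4],"delta_rot": [0,0,0],"fingers": 1},
  {"xyz": [68,-0.7,0.4],"delta_rot": [0,0,0],"fingers": 1},
  {"xyz": [73,-0.7,0.4],"delta_rot": [0,0,0],"fingers": 1},
  {"xyz": [75,-0.7,0.4],"delta_rot": [0,0,0],"fingers": 1},
  {"xyz": [75,-0.7,0.4],"delta_rot": [0,0,0],"fingers": 1},
  {"xyz": [75,-0.7,0.4],"delta_rot": [0,0,0],"fingers": 1},
  {"xyz": [75,-0.7,0.4],"delta_rot": [0,0,0],"fingers": 0.3},
  {"xyz": [75,-0.7,0.4],"delta_rot": [0,0,0],"fingers": 0},
  {"xyz": [75,-0.7,0.4],"delta_rot": [0,0,0],"fingers": 0},
  {"xyz": [75,-0.7,0.4],"delta_rot": [0,0,0],"fingers": 0},
  {"xyz": [75,-0.7,0.4],"delta_rot": [0,0,0],"fingers": 0},
  {"xyz": [60,-0.7,0.4],"delta_rot": [0,0,0],"fingers": 0},
  {"xyz": [35,-0.7,0.4],"delta_rot": [0,0,0],"fingers": 0},
  {"xyz": [0,-0.7,0.4],"delta_rot": [0,0,0],"fingers": 0},
  {"xyz": [-40,-0.7,0.4],"delta_rot": [0,0,0],"fingers": 0},
  {"xyz": [-45,-0.7,0.4],"delta_rot": [0,0,0],"fingers": 0},
  {"xyz": [-45,-0.7,0.4],"delta_rot": [0,0,0],"fingers": 0},
  {"xyz": [-45,-0.7,0.4],"delta_rot": [0,0,0],"fingers": 0},
])

```text
t: 18.92
eef_pos: [0.4499, 0.0975, 0.1419]
ee_rot: [-68.3, 90.0, 86.9]
ft_force: [-0.2, -0.5, 0.2]
width: 0.0881
```

```bash
python3 -c "
from h import *
plan((.656,-.008,.155,-80.2),(.656,-.008,.155,99.8));print(robot.read_state()['joint_positions'])"
```

```text
jaw now -114.83354737467057 p [0.4499 0.0975 0.1419]
[ -13.1    9.2 -231.4] [-34.6   0.    0. ]
[ -13.1    9.2 -231.4] [145.4   0.   -0. ]
[-65.0725  36.1437  62.8455 122.8811 -44.6536  48.3723 -89.0557]
```

Request:
drive_tool([
  {"xyz": [-13,9,-231],"delta_rot": [-34.6,0,0],"fingers": 0},
  {"xyz": [-13,9,-231],"delta_rot": [-34.6,0,0],"fingers": 0},
  {"xyz": [-13,9,-231],"delta_rot": [-34.6,0,0],"fingers": 0},
  {"xyz": [-13,9,-231],"delta_rot": [-34.6,0,0],"fingers": 0},
  {"xyz": [-13,9,-231],"delta_rot": [-34.6,0,0],"fingers": 0},
  {"xyz": [-13,9,-231],"delta_rot": [-34.6,0,0],"fingers": 0},
  {"xyz": [-13,9,-231],"delta_rot": [-34.6,0,0],"fingers": 0},
  {"xyz": [-13,9,-231],"delta_rot": [-34.6,0,0],"fingers": 0},
  {"xyz": [-13,9,-231],"delta_rot": [-34.6,0,0],"fingers": 0},
  {"xyz": [-13,9,-231],"delta_rot": [-34.6,0,0],"fingers": 0},
  {"xyz": [-13,9,-231],"delta_rot": [-34.6,0,0],"fingers": 0},
  {"xyz": [-13,9,-231],"delta_rot": [-34.6,0,0],"fingers": 0},
])

```text
t: 19.92
eef_pos: [0.6553, -0.0072, 0.155]
ee_rot: [-54.6, 89.9, 135.1]
ft_force: [-0.6, 0.5, 0.9]
width: 0.0881
```

```bash
python3 -c "
from h import *
c=robot.read_camera('wrist');cv2.imwrite('pics/w4.png',c['pixels'][:,:,::-1])
plan((.656,-.008,.027,-80.2));print(robot.read_state()['joint_positions'])"
```

```text
jaw now -80.21579469628355 p [ 0.6555 -0.0073  0.1552]
[128.2   0.8  -0.4] [-0.  0.  0.]
[-33.6513  45.6187  48.0695  92.9408 -38.2899  59.1736 -53.9223]
```

View pics/w4.png

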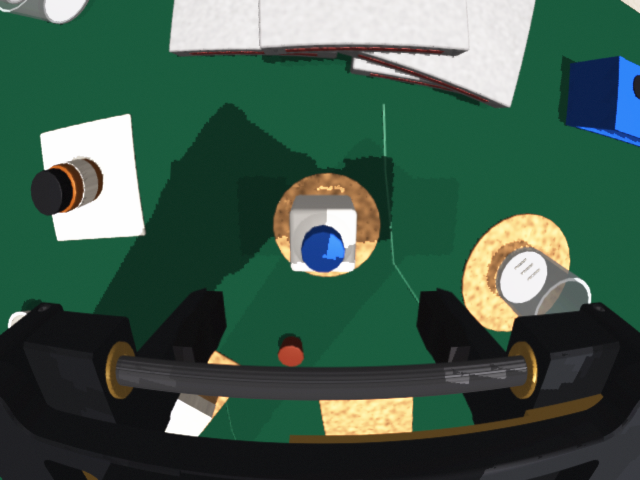

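Request:
drive_tool([
  {"xyz": [25,0.5,0],"delta_rot": [0,0,0],"fingers": 0},
  {"xyz": [50,0.5,0],"delta_rot": [0,0,0],"fingers": 0},
  {"xyz": [75,0.5,0],"delta_rot": [0,0,0],"fingers": 0},
  {"xyz": [100,0.5,0],"delta_rot": [0,0,0],"fingers": 0},
  {"xyz": [118,0.5,0],"delta_rot": [0,0,0],"fingers": 0},
  {"xyz": [128,0.5,0],"delta_rot": [0,0,0],"fingers": 0},
  {"xyz": [128,0.5,0],"delta_rot": [0,0,0],"fingers": 0},
  {"xyz": [128,0.5,0],"delta_rot": [0,0,0],"fingers": 0},
  {"xyz": [128,0.5,0],"delta_rot": [0,0,0],"fingers": 1},
  {"xyz": [128,0.5,0],"delta_rot": [0,0,0],"fingers": 1},
  {"xyz": [128,0.5,0],"delta_rot": [0,0,0],"fingers": 1},
  {"xyz": [128,0.5,0],"delta_rot": [0,0,0],"fingers": 1},
  {"xyz": [128,0.5,0],"delta_rot": [0,0,0],"fingers": 1},
  {"xyz": [128,0.5,0],"delta_rot": [0,0,0],"fingers": 1},
  {"xyz": [128,0.5,0],"delta_rot": [0,0,0],"fingers": 1},
  {"xyz": [128,0.5,0],"delta_rot": [0,0,0],"fingers": 1},
])

```text
t: 21.3
eef_pos: [0.656, -0.0086, 0.0274]
ee_rot: [-88.3, 90.0, 101.5]
ft_force: [-0.1, 0.5, 2.4]
width: 0.0461
```

```bash
python3 -c "
from h import *
plan((.4461,-.0953,.12,-80.2))"
```

```text
jaw now -80.26721014888703 p [ 0.656  -0.0086  0.0274]
[-92.6  49.9 221.5] [-0.1  0.   0. ]
```

Request:
drive_tool([
  {"xyz": [-12,0,0],"delta_rot": [0,0,0],"fingers": 1},
  {"xyz": [-40,0,0],"delta_rot": [0,0,0],"fingers": 1},
  {"xyz": [-70,2,10],"delta_rot": [0,0,0],"fingers": 1},
  {"xyz": [-88,7,30],"delta_rot": [0,0,0],"fingers": 1},
  {"xyz": [-92,13,57],"delta_rot": [0,0,0],"fingers": 1},
  {"xyz": [-92,20,87],"delta_rot": [0,0,0],"fingers": 1},
  {"xyz": [-92,26,117],"delta_rot": [0,0,0],"fingers": 1},
  {"xyz": [-92,33,147],"delta_rot": [0,0,0],"fingers": 1},
  {"xyz": [-92,40,177],"delta_rot": [0,0,0],"fingers": 1},
  {"xyz": [-92,45,201],"delta_rot": [0,0,0],"fingers": 1},
  {"xyz": [-92,49,216],"delta_rot": [0,0,0],"fingers": 1},
  {"xyz": [-92,50,221.5],"delta_rot": [0,0,0],"fingers": 1},
  {"xyz": [-92,50,221.5],"delta_rot": [0,0,0],"fingers": 1},
  {"xyz": [-92,50,221.5],"delta_rot": [0,0,0],"fingers": 1},
  {"xyz": [-92,50,221.5],"delta_rot": [0,0,0],"fingers": 1},
])

```text
t: 22.55
eef_pos: [0.4477, -0.095, 0.1195]
ee_rot: [162.7, 89.9, -7.5]
ft_force: [-0.5, 0.8, -1.4]
width: 0.0459
```

```bash
python3 -c "
from h import *
plan((.4461,-.0953,.0274,-80.2));print(robot.read_state()['joint_positions'])"
```

```text
jaw now -80.18984149773429 p [ 0.4477 -0.095   0.1195]
[92.1  0.   1.8] [ 0.  -0.1 -0. ]
[-32.3753  31.8369  49.4729 123.7164 -37.8992  40.7613 -37.2549]
```

Request:
drive_tool([
  {"xyz": [20,0,1.5],"delta_rot": [0,0,0],"fingers": 1},
  {"xyz": [45,0,1.5],"delta_rot": [0,0,0],"fingers": 1},
  {"xyz": [67,0,1.5],"delta_rot": [0,0,0],"fingers": 1},
  {"xyz": [82,0,1.5],"delta_rot": [0,0,0],"fingers": 1},
  {"xyz": [89,0,1.5],"delta_rot": [0,0,0],"fingers": 1},
  {"xyz": [92,0,1.5],"delta_rot": [0,0,0],"fingers": 1},
  {"xyz": [92,0,1.5],"delta_rot": [0,0,0],"fingers": 1},
  {"xyz": [92,0,1.5],"delta_rot": [0,0,0],"fingers": 1},
  {"xyz": [92,0,1.5],"delta_rot": [0,0,0],"fingers": 0.3},
  {"xyz": [92,0,1.5],"delta_rot": [0,0,0],"fingers": 0},
  {"xyz": [92,0,1.5],"delta_rot": [0,0,0],"fingers": 0},
  {"xyz": [92,0,1.5],"delta_rot": [0,0,0],"fingers": 0},
  {"xyz": [92,0,1.5],"delta_rot": [0,0,0],"fingers": 0},
  {"xyz": [75,0,1.5],"delta_rot": [0,0,0],"fingers": 0},
  {"xyz": [45,0,1.5],"delta_rot": [0,0,0],"fingers": 0},
  {"xyz": [10,0,1.5],"delta_rot": [0,0,0],"fingers": 0},
  {"xyz": [-30,0,1.5],"delta_rot": [0,0,0],"fingers": 0},
  {"xyz": [-40,0,1.5],"delta_rot": [0,0,0],"fingers": 0},
  {"xyz": [-40,0,1.5],"delta_rot": [0,0,0],"fingers": 0},
  {"xyz": [-40,0,1.5],"delta_rot": [0,0,0],"fingers": 0},
])

```text
t: 24.22
eef_pos: [0.4448, -0.0952, 0.1591]
ee_rot: [-151.5, 89.9, 38.3]
ft_force: [-0.3, 0.3, -0.6]
width: 0.0882
```

```bash
python3 -c "
from h import *
c=robot.read_camera('top');cv2.imwrite('pics/t5.png',c['pixels'][:,:,::-1][110:310,130:450].repeat(2,0).repeat(2,1))
plan((.659,.2138,.155,-80.2));print(robot.read_state()['joint_positions'])"
```

```text
jaw now -80.23643590484905 p [ 0.4441 -0.0952  0.1584]
[   3.4 -268.1 -264.1] [-0.  0.  0.]
[-36.795   28.0364  54.8589 122.8535 -32.8604  45.1399 -41.0828]
```

View pics/t5.png

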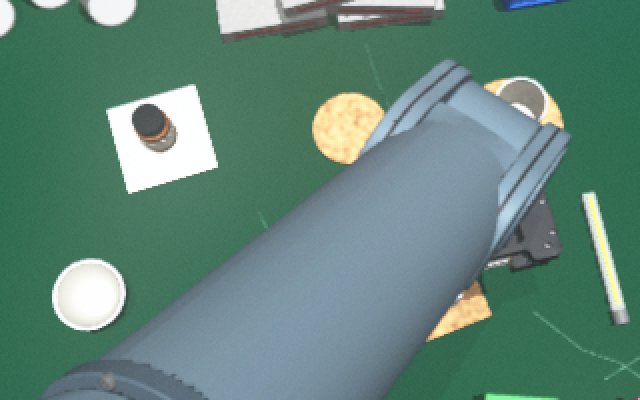

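Request:
drive_tool([
  {"xyz": [3,-268,-264],"delta_rot": [-20,0,0],"fingers": 0},
  {"xyz": [3,-268,-264],"delta_rot": [-20,0,0],"fingers": 0},
  {"xyz": [3,-268,-264],"delta_rot": [-20,0,0],"fingers": 0},
  {"xyz": [3,-268,-264],"delta_rot": [-20,0,0],"fingers": 0},
  {"xyz": [3,-268,-264],"delta_rot": [-20,0,0],"fingers": 0},
  {"xyz": [3,-268,-264],"delta_rot": [-20,0,0],"fingers": 0},
  {"xyz": [3,-268,-264],"delta_rot": [-20,0,0],"fingers": 0},
  {"xyz": [3,-268,-264],"delta_rot": [-20,0,0],"fingers": 0},
  {"xyz": [3,-268,-264],"delta_rot": [-20,0,0],"fingers": 0},
  {"xyz": [3,-268,-264],"delta_rot": [-20,0,0],"fingers": 0},
  {"xyz": [3,-268,-264],"delta_rot": [-20,0,0],"fingers": 0},
  {"xyz": [3,-268,-264],"delta_rot": [-20,0,0],"fingers": 0},
  {"xyz": [3,-268,-264],"delta_rot": [-20,0,0],"fingers": 0},
  {"xyz": [3,-268,-264],"delta_rot": [-20,0,0],"fingers": 0},
  {"xyz": [3,-268,-264],"delta_rot": [-20,0,0],"fingers": 0},
])

```text
t: 25.52
eef_pos: [0.6592, 0.2117, 0.1563]
ee_rot: [-39.2, 90.0, 170.4]
ft_force: [-0.2, 0.5, -0.2]
width: 0.0883
```

```bash
python3 -c "
from h import *
c=robot.read_camera('wrist');cv2.imwrite('pics/w6.png',c['pixels'][:,:,::-1])
plan((.659,.2138,.0128,-60.2));print(robot.read_state()['joint_positions'])"
```

```text
jaw now -60.356216279747755 p [0.6593 0.2121 0.1564]
[143.6  -1.6  -0.6] [-0.2  0.   0. ]
[-47.9545  47.2513  43.8631  86.4028 -35.6188  60.946  -56.0034]
```

View pics/w6.png

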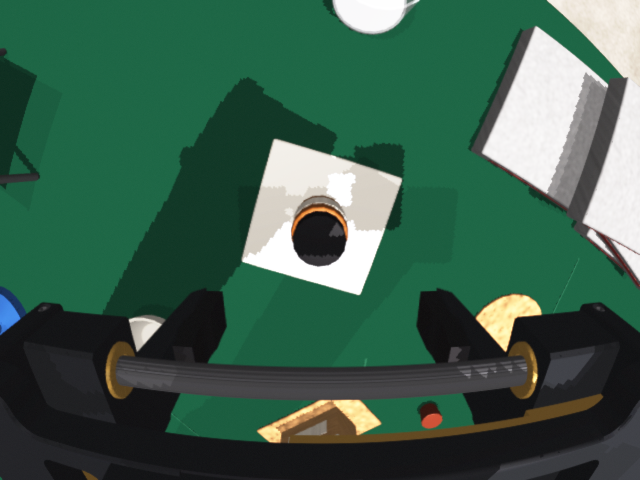

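Request:
drive_tool([
  {"xyz": [30,-0.5,0],"delta_rot": [0,0,0],"fingers": 0},
  {"xyz": [60,-0.5,0],"delta_rot": [0,0,0],"fingers": 0},
  {"xyz": [90,-0.5,0],"delta_rot": [0,0,0],"fingers": 0},
  {"xyz": [115,-0.5,0],"delta_rot": [0,0,0],"fingers": 0},
  {"xyz": [135,-0.5,0],"delta_rot": [0,0,0],"fingers": 0},
  {"xyz": [143.5,-0.5,0],"delta_rot": [0,0,0],"fingers": 0},
  {"xyz": [143.5,-0.5,0],"delta_rot": [0,0,0],"fingers": 0},
  {"xyz": [143.5,-0.5,0],"delta_rot": [0,0,0],"fingers": 0},
  {"xyz": [143.5,-0.5,0],"delta_rot": [0,0,0],"fingers": 1},
  {"xyz": [143.5,-0.5,0],"delta_rot": [0,0,0],"fingers": 1},
  {"xyz": [143.5,-0.5,0],"delta_rot": [0,0,0],"fingers": 1},
  {"xyz": [143.5,-0.5,0],"delta_rot": [0,0,0],"fingers": 1},
  {"xyz": [143.5,-0.5,0],"delta_rot": [0,0,0],"fingers": 1},
  {"xyz": [143.5,-0.5,0],"delta_rot": [0,0,0],"fingers": 1},
  {"xyz": [143.5,-0.5,0],"delta_rot": [0,0,0],"fingers": 1},
  {"xyz": [143.5,-0.5,0],"delta_rot": [0,0,0],"fingers": 1},
])

```text
t: 26.9
eef_pos: [0.6593, 0.2135, 0.0128]
ee_rot: [158.7, 90.0, 8.4]
ft_force: [-0.6, -1.5, 0.5]
width: 0.0414
```

```bash
python3 -c "
from h import *
plan((.6526,-.0121,.12,-80.2))"
```

```text
jaw now -60.27054964743582 p [0.6593 0.2135 0.0128]
[-107.2  192.5  117.7] [19.9 -0.  -0. ]
```

Request:
drive_tool([
  {"xyz": [-15,0,0],"delta_rot": [0,0,0],"fingers": 1},
  {"xyz": [-45,0,0],"delta_rot": [0,0,0],"fingers": 1},
  {"xyz": [-80,8,5],"delta_rot": [0,0,0],"fingers": 1},
  {"xyz": [-102,26,16],"delta_rot": [3,0,0],"fingers": 1},
  {"xyz": [-107,50,31],"delta_rot": [6,0,0],"fingers": 1},
  {"xyz": [-107,76,46],"delta_rot": [9,0,0],"fingers": 1},
  {"xyz": [-107,102,62],"delta_rot": [12,0,0],"fingers": 1},
  {"xyz": [-107,128,78],"delta_rot": [15,0,0],"fingers": 1},
  {"xyz": [-107,152,93],"delta_rot": [18,0,0],"fingers": 1},
  {"xyz": [-107,172,105],"delta_rot": [20,0,0],"fingers": 1},
  {"xyz": [-107,187,114],"delta_rot": [20,0,0],"fingers": 1},
  {"xyz": [-107,192.5,117.7],"delta_rot": [20,0,0],"fingers": 1},
  {"xyz": [-107,192.5,117.7],"delta_rot": [20,0,0],"fingers": 1},
  {"xyz": [-107,192.5,117.7],"delta_rot": [20,0,0],"fingers": 1},
  {"xyz": [-107,192.5,117.7],"delta_rot": [20,0,0],"fingers": 1},
])

```text
t: 28.15
eef_pos: [0.6526, -0.0101, 0.1194]
ee_rot: [-78.2, 89.9, 111.6]
ft_force: [0.1, -0.6, -2.0]
width: 0.0415
```

```bash
python3 -c "
from h import *
plan((.6526,-.0121,.0128,-80.2))"
```

```text
jaw now -80.16185001088138 p [ 0.6526 -0.0101  0.1194]
[106.6   2.1   0.3] [0.  0.  0.1]
```

Then place, release, rise, and swing clear to the left for a final look.

Request:
drive_tool([
  {"xyz": [25,1.5,0],"delta_rot": [0,0,0],"fingers": 1},
  {"xyz": [55,1.5,0],"delta_rot": [0,0,0],"fingers": 1},
  {"xyz": [80,1.5,0],"delta_rot": [0,0,0],"fingers": 1},
  {"xyz": [96,1.5,0],"delta_rot": [0,0,0],"fingers": 1},
  {"xyz": [103,1.5,0],"delta_rot": [0,0,0],"fingers": 1},
  {"xyz": [106.5,1.5,0],"delta_rot": [0,0,0],"fingers": 1},
  {"xyz": [106.5,1.5,0],"delta_rot": [0,0,0],"fingers": 1},
  {"xyz": [106.5,1.5,0],"delta_rot": [0,0,0],"fingers": 1},
  {"xyz": [106.5,1.5,0],"delta_rot": [0,0,0],"fingers": 0.3},
  {"xyz": [106.5,1.5,0],"delta_rot": [0,0,0],"fingers": 0},
  {"xyz": [106.5,1.5,0],"delta_rot": [0,0,0],"fingers": 0},
  {"xyz": [106.5,1.5,0],"delta_rot": [0,0,0],"fingers": 0},
  {"xyz": [106.5,1.5,0],"delta_rot": [0,0,0],"fingers": 0},
  {"xyz": [90,1.5,0],"delta_rot": [0,0,0],"fingers": 0},
  {"xyz": [60,1.5,0],"delta_rot": [0,0,0],"fingers": 0},
  {"xyz": [20,1.5,0],"delta_rot": [0,0,0],"fingers": 0},
  {"xyz": [-20,1.5,0],"delta_rot": [0,0,0],"fingers": 0},
  {"xyz": [-60,1.5,0],"delta_rot": [0,0,0],"fingers": 0},
  {"xyz": [-100,1.5,0],"delta_rot": [0,0,0],"fingers": 0},
  {"xyz": [-100,1.5,0],"delta_rot": [0,0,0],"fingers": 0},
])

```text
t: 29.82
eef_pos: [0.6568, -0.0155, 0.2294]
ee_rot: [167.4, 89.3, -2.9]
ft_force: [1.0, -1.1, 1.2]
width: 0.0881
```

```bash
python3 -c "
from h import *
plan((.35,.5,.25,0));print(robot.read_state()['joint_positions'])"
```

```text
jaw now -80.33809021677745 p [ 0.6568 -0.0155  0.2294]
[ -24.9 -559.6  215.6] [-80.3  -0.5  -0.6]
[-35.2353  41.0707  52.0892  90.2979 -34.8862  65.2563 -55.6815]
```

Request:
drive_tool([
  {"xyz": [-25,-560,216],"delta_rot": [-80,0,0],"fingers": 0},
  {"xyz": [-25,-560,216],"delta_rot": [-80,0,0],"fingers": 0},
  {"xyz": [-25,-560,216],"delta_rot": [-80,0,0],"fingers": 0},
  {"xyz": [-25,-560,216],"delta_rot": [-80,0,0],"fingers": 0},
  {"xyz": [-25,-560,216],"delta_rot": [-80,0,0],"fingers": 0},
  {"xyz": [-25,-560,216],"delta_rot": [-80,0,0],"fingers": 0},
  {"xyz": [-25,-560,216],"delta_rot": [-80,0,0],"fingers": 0},
  {"xyz": [-25,-560,216],"delta_rot": [-80,0,0],"fingers": 0},
  {"xyz": [-25,-560,216],"delta_rot": [-80,0,0],"fingers": 0},
  {"xyz": [-25,-560,216],"delta_rot": [-80,0,0],"fingers": 0},
  {"xyz": [-25,-560,216],"delta_rot": [-80,0,0],"fingers": 0},
  {"xyz": [-25,-560,216],"delta_rot": [-80,0,0],"fingers": 0},
  {"xyz": [-25,-560,216],"delta_rot": [-80,0,0],"fingers": 0},
  {"xyz": [-25,-560,216],"delta_rot": [-80,0,0],"fingers": 0},
  {"xyz": [-25,-560,216],"delta_rot": [-80,0,0],"fingers": 0},
  {"xyz": [-25,-560,216],"delta_rot": [-80,0,0],"fingers": 0},
  {"xyz": [-25,-560,216],"delta_rot": [-80,0,0],"fingers": 0},
  {"xyz": [-25,-560,216],"delta_rot": [-80,0,0],"fingers": 0},
  {"xyz": [-25,-560,216],"delta_rot": [-80,0,0],"fingers": 0},
])

```text
t: 31.4
eef_pos: [0.347, 0.5, 0.2452]
ee_rot: [59.3, 89.9, -31.2]
ft_force: [-0.0, -0.3, -0.3]
width: 0.0882
```

```bash
cat > chk.py <<'E'
from h import *
c=robot.read_camera("top");cv2.imwrite("pics/tf.png",c["pixels"][:,:,::-1])
def tile(z,mx,my,top):
    """plane z picture centred on mat centre, 0.25 mm/px, 100 mm, grid 10 mm"""
    v=rect(c,z,mx-.05,mx+.05,my-.05,my+.05,.00025)[:399,:399].copy()
    cv2.drawMarker(v,(200,200),(255,0,0),0,30);top(v);return v
circ=lambda d:lambda v:cv2.circle(v,(200,200),int(d*2),(255,0,0),1)
def box(L,W,a):
    def f(v):
        p=cv2.boxPoints(((200,200),(L*4,W*4),-(a+90)));cv2.polylines(v,[p.astype(int)],True,(255,0,0),1)
    return f
T=[tile(.080,.6372,-.2048,circ(60)),tile(.066,.6526,-.0121,circ(37)),tile(.060,.4461,-.0953,box(46,46,9.8)),tile(.064,.45,.0965,box(76,40,-24.9))]
m=np.vstack([np.hstack(T[:2]),np.hstack(T[2:])]);cv2.imwrite("pics/chk.png",cv2.resize(m,(598,598))[:,:,::-1])
E
python3 chk.py
```

```text
(no output)
```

View pics/chk.png

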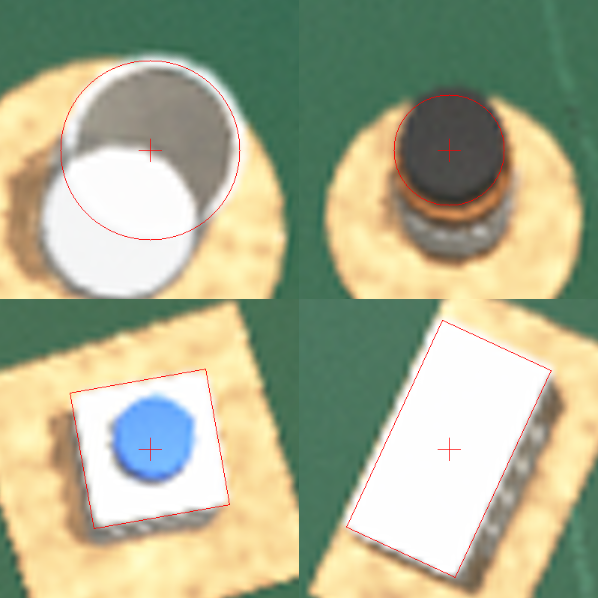

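View pics/tf.png

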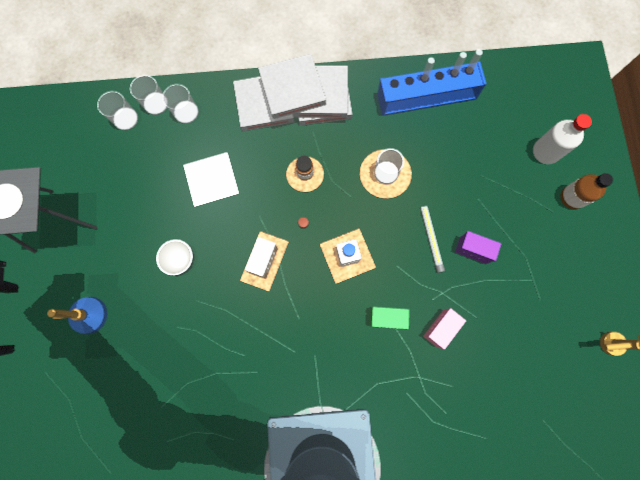

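```bash
python3 -c "
from h import *
s=robot.read_state();print(s['t'],s['ft_force'],s['joint_vel']);print(robot.sign_off())"
```

```text
31.45 [ 0.9447 -0.188   0.004 ] [-0.0636  0.1629 -0.4984 -0.1981 -0.1947 -0.0694 -0.1028]
the job is handed in; nothing more can be done
None
```

All four things now stand on their own mats, and the job was handed in at about 31.5 s of the 138 s allowed. I moved the jar to the tile, the beaker to the large round mat, the slide box to the oblong mat with a 76° turn, the bottle to the square mat, and finally the jar to the small round mat.

I checked the result in a last top-camera picture, projected at the height of each object's top:

| Check | What it showed |
|---|---|
| Position | All four upright and about 3 mm or less from their mat centres |
| Slide box | Lined up with the oblong mat's length |
| Dish | Same pixel as at the start, about (174, 257) |
| Look-alike boxes | Green, pink and purple not moved |
| Gripper | Open and clear of everything; contact force under 1 N |

No check failed or disagreed. The hand-in reported no verdict.

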